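# Wedge a row of lug brackets tight in the welding jig

### The job

Stand the third aluminium lug bracket in the blue-railed jig behind the two that are already there and close the row up against the yellow stop; then lay the orange wedge, thin end first, in the gap between the last bracket and the slanting yellow fence, and drive it in until the whole row is jammed tight and stays tight by itself when you let go. Push firmly but without brute force, and do not disturb the tube stub and the red magnet beside the jig.

Things in the scene. Friction and masses are not known exactly. Their poses are not given: they have to be found in the camera images.
- jig: Dark steel plate fixed on the bench, 300 (x) x 180 x 10 mm, plus an apron of equal height at its -y side (x 15..125, y -205..-90 mm). Origin: centre of the plate's underside; x along the row from stop to fence, y the way the wedge is driven, z up. Two blue rails 22 mm high on the plate, inner faces at y = +-48 mm, x -140..15 mm; the brackets stand on the plate between them.
- stop: Yellow end stop on the plate at the row's -x end, 20 (x) x 94 (y) x 34 mm high, bolted at a slightly different x each time. Origin: centre of its underside; axes as the jig. Bearing face at x = +10 mm; in a closed row the bracket centres lie 35, 85 and 135 mm in x from this origin.
- fence: Yellow slanting fence fixed on the plate beyond the row's +x end, 30 mm high; axes as the jig. Its face is slanted 1 in 7 like the wedge: in jig coordinates x = 67 mm at y = -20 mm, 1 mm nearer the row per 7 mm in +y, from y = -75 to +73 mm. The lane between row and fence is wider at the -y (apron) side, where the wedge enters.
- bracket_a_mid (a point): First aluminium lug bracket, standing in the row next to the stop with a few mm of play. Foot 50 mm (x) x 90 mm (y) x 30 mm high, with an upright lug 10 mm thick (x) x 50 mm (y) at its middle, top 70 mm above the underside. About 0.25 kg. The point is on its centre line, 35 mm above its underside; z up.
- bracket_b_mid (a point): Second bracket, identical, standing in the row beyond the first with a few mm of play. Same point and axes.
- bracket_c_mid (a point): Third bracket, identical, standing on the bench beside the jig (left or right); it is to become the last of the row, its lug across the row like the others (its x along the jig's x, either way round; 90 mm foot between the rails). Same point and axes. Best gripped by its lug.
- wedge_mid (a point): Orange wedge 140 mm long (+x to thin end), 36 high, 0.3 kg. Black grip rib on top: 18 mm wide (y), x -40..30, top at 66 mm. Side y = +16 is straight (goes to the bracket), the other slants 1 in 7: 22 mm thick at thin end, 32 mid, 42 at thick end. Point: mid-length, 33 mm up. In place +x is along jig +y. About 20 N on the thick end, ungripped, jams it; held off the fence it may spring loose.
- wedge_tip (a point): Middle of the wedge's thin end face, half-way up its 36 mm height; same axes as the wedge.
- tube_stub: Upright aluminium tube stub, 72 mm across, 60 mm high, at the jig's right; origin: centre of its underside. To be left alone.
- clamp_magnet: Red flat square clamp magnet, 70 x 70 x 22 mm, at the jig's left; origin: centre of its underside. To be left alone.
There are look-alikes about, which are no part of the job. Leave any green, pink or purple look-alike of the part that bears bracket_c_mid alone.

How it is judged:
On the way:
1. the third bracket stands in the row, between the rails and upright on the plate (x of bracket_c_mid in the frame of stop between 0.1315 and 0.15 m and y of bracket_c_mid in the frame of jig between -0.008 and 0.008 m and height (world z) of bracket_c_mid between 0.042 and 0.048 m and angle between bracket_c_mid's own z axis and vertical below 0.06 rad), for 0.2 s.
At the end, for the whole second after the job is handed in: Row closed: bracket c upright on the plate between the rails, within 3.5 mm of 135 mm from the stop. Wedge flat, thin end towards +y, along the lane within 3.4 degrees, at rest and jammed: over 5 N on fence and on bracket c, over 4 N between bracket a and stop, all released (x of bracket_c_mid in the frame of stop between 0.1315 and 0.1385 m and y of bracket_c_mid in the frame of jig between -0.008 and 0.008 m and height (world z) of bracket_c_mid between 0.042 and 0.048 m and height (world z) of wedge_mid between 0.04 and 0.046 m and angle between each of bracket_c_mid, wedge_mid's own z axis and vertical below 0.06 rad and angle between the x axis of wedge_mid and the y axis of jig, either way round below 0.06 rad and y of wedge_tip in the frame of jig above 0 m and contact force between wedge and fence above 5 N and contact force between wedge and bracket_c above 5 N and contact force between bracket_a and stop above 4 N and linear speed of each of wedge, bracket_c below 0.01 m/s); the robot touches nothing.
It fails at once if the tube stub or the magnet is shifted by more than 30 mm (distance of any of tube_stub, clamp_magnet from where it was at the start of the episode above 0.03 m).
It fails at once if the wedge is rammed: over 90 N on the fence (contact force between wedge and fence above 90 N).
It also fails if it takes over 72 s, if anything falls off the work surface, if the arm or the gripper's body presses on something with over 40 N, if the wrist force passes 120 N, or if a joint passes its speed limit or range.

### The arm

A 7-joint arm with a two-finger parallel gripper is mounted at the origin on the work surface. World frame = base frame: x ahead of the robot, y to its left, z up, the work surface at z = 0. Lengths are in m, angles in rad, forces in N, time in s.
With the tool pointing down it reaches from about 0.425 to 0.975 m from the base axis. Payload 16.7 kg.
Tool frame: the origin (TCP) lies on the mounting face of the last link; the fingertips stand 173 mm ahead of it and the grasp point (between the pads) lies 155 mm ahead of it; z points along the fingers, y is the direction in which the jaws open and shut (so a half turn about z gives the same grasp; the last joint's range is limited). The gripper opens to 85 mm and grips with 20 to 120 N. Pads are 22 mm wide; open, the fingers measure 114 mm over their backs; the gripper's body (76 mm by 85 mm) begins 54 mm behind the grasp point. The pads swing forward as they close: fully open they stand 13 mm farther back than shut.
Start: joints at [1.05, 0.426, 0.074, 1.606, -0.034, 1.111, -0.067], TCP at [0.245, -0.629, 0.405] pointing down, gripper open.
Joint ranges: [-2.85, 2.85], [-0.5, 2.14], [-1.23, 1.37], [0.21, 2.46], [-1.02, 4.16], [0.16, 2.05], [-2.73, 2.73]. Speed limits (rad/s): [1.89, 1.89, 2.39, 2.39, 3.01, 3.01, 3.01].

### API

Orientations are given as a unit quaternion [x, y, z, w].
In Python, from bench import observe, grab_frame, camera_info, finish_job, recognise, regions_of gives the robot as it stands. The module is installed in compiled form; this text tells all that it offers.
- The arm moves only by the shell command python3 -m crank 'ROWS'. ROWS is JSON, a list of rows, each an object of numbers: "dx", "dy", "dz": the shift along the world's x, y, z in units of 40 mm (1.0 is 40 mm); "spin": the turn about the world's z in units of 6 degrees (1.0 is 6 degrees); "grip": the opening, from -1 (shut) to 1 (fully open), so that 0 is half open. A call has 1 to 8 rows; each row is the pose to reach, as a shift and turn from the pose measured when the call began; what a row does not reach only later rows make up. A row lasts 1/8 s, in which the tool goes at most 62.5 mm and 10.7 degrees, less where a joint would pass 70% of its speed; a pose out of reach is approached as far as the arm can. A call with a gripper value outside its range is refused whole. The fingers move at their own pace and stop on an object; the grip force is fixed at half the most. Time passes only in rows, so rows that repeat a pose let the fingers close. It gives the time, the measured TCP pose, the force and the opening at its end, in the units of the state.
- observe(): the state, without advancing time (a new reading comes with each control period).
- grab_frame(name): name is "scene" or "top" or "wrist"; returns (picture, depth): 400x640x3 uint8, red, green, blue; 400x640 float32, m along the optical axis (not along the pixel's ray), 0 where there is no reading.
- camera_info(name): a dict with "fx", "fy", "cx", "cy" (pixels), "dist_coeffs" ([k1, k2, p1, p2, k3] as OpenCV has them; the pictures are not rectified), "view" (4x4, takes a point from world to camera coordinates); the wrist camera has in their place "tool_from_camera" (4x4, takes a point from camera to tool coordinates, whose origin is the TCP and whose axes are the flange's). Camera axes: x right, y down, z forward; pixel columns grow to the right and rows downward; lengths in m; the calibration is good to about 2 mm. A picture is of the moment at which its call begins: read the wrist's pose just before it. camera_info takes no time and is no camera call.
- finish_job(): hands the job in, once; it reports no verdict.
Trained networks look in the newest picture that a camera, given by its name, has taken for a name from the list of things; names that differ only in an ending like _2 or _b are one class to them, and where a whole thing is asked for, a point or a joint stands for the part that bears it (a point fixed in the world has none). Each returns a list of dicts, best first, with "score" (0 to 1); they miss things now and then, are a little off and sometimes report something else, mostly with a low value. They report only what shows in the picture. A call takes as long as a camera call. They do not tell look-alikes from the thing itself.
- recognise(thing, camera): "centre" ([column, row] in pixels, amid what is visible of it).
- regions_of(thing, camera): "region" (400x640 bool, what is visible of it) and "centre" ([column, row] in pixels, amid what is visible of it).
The state is a dict: "time": time; "q": joint angles; "qvel": joint speeds; "joint_efforts": joint torques, N m; "tcp_pos": TCP position; "eef_rot": TCP orientation; "contact_force": force on the tool from outside, world axes, zero at the start; "ft_torque": the same for the moment, N m; "finger_gap": opening from 0.0 (shut) to 1.0 (fully open).
Only numpy, scipy, OpenCV 4.12 (cv2) and the standard library are available. Lean on these libraries where they do the work, as an engineer would, in place of code of your own. Each camera call takes 0.05 s, during which the arm holds its last target. There are 200 camera calls.

## Working session

There is one attempt and no reset: what is moved stays moved. The work goes in short steps, Python scripts to look and compute and a shell command to move; the robot and the scene stay as the last step left them, time stands still between calls to the robot, and variables do not carry over. Pictures are saved under pics/ and viewed, about 8 in all and at most 12, crops included, and the job is handed in when it is done.

```bash
mkdir -p pics; cat > h.py <<'E'
import numpy as np, cv2
from bench import *
from scipy.spatial.transform import Rotation as R
def cam(name, st=None):
    c=camera_info(name)
    K=np.array([[c['fx'],0,c['cx']],[0,c['fy'],c['cy']],[0,0,1]]); D=np.array(c['dist_coeffs'],float)
    if name=='wrist':
        T=np.eye(4);T[:3,:3]=R.from_quat(st['eef_rot']).as_matrix();T[:3,3]=st['tcp_pos'];W=T@np.array(c['tool_from_camera'])
    else: W=np.linalg.inv(np.array(c['view']))
    return K,D,W
def shot(name,fn=None):
    st=observe(); p,d=grab_frame(name); K,D,W=cam(name,st)
    if fn: cv2.imwrite('pics/'+fn,p[:,:,::-1])
    return p,d,K,D,W
def cloud(d,K,D,W):
    v,u=np.mgrid[0:400,0:640]; uv=np.stack([u,v],-1).reshape(-1,1,2).astype(float)
    n=cv2.undistortPoints(uv,K,D).reshape(400,640,2)
    P=np.dstack([n[...,0]*d,n[...,1]*d,d])
    X=P@W[:3,:3].T+W[:3,3]; X[d<=0]=np.nan
    return X
E
python3 - <<'E'
from h import *
s=observe();print(s['time'],s['tcp_pos'],s['eef_rot'],s['finger_gap'])
for n in('scene','top'):
    p,d,K,D,W=shot(n,n+'0.png');X=cloud(d,K,D,W);np.save(n+'0.npy',X)
    print(n,W[:3,3].round(3))
    for t in('jig','stop','fence','bracket_a_mid','wedge_mid','tube_stub','clamp_magnet'):
        for r in regions_of(t,n)[:6]:
            m=r['region'];Y=X[m];print(t,round(r['score'],2),np.round(r['centre']),m.sum(),np.nanmedian(Y,0).round(3),np.nanpercentile(Y,98,axis=0).round(3),p[m].mean(0).round())
a=cv2.imread('pics/scene0.png');b=cv2.imread('pics/top0.png')
cv2.imwrite('pics/both.png',cv2.resize(np.vstack([a,b]),(480,600)))
E
```

```text
0.0 [ 0.24511234 -0.62870472  0.4040033 ] [ 9.82781586e-01  1.84769874e-01 -1.74688595e-04 -6.45502502e-04] 1.001858300930811
scene [ 0.973 -0.579  0.848]
jig 0.7 [247. 298.] 934 [ 0.541 -0.366  0.029] [ 0.564 -0.314  0.07 ] [116. 117. 116.]
jig 0.56 [350. 223.] 5220 [ 0.587 -0.025  0.009] [0.685 0.121 0.039] [70. 69. 66.]
stop 0.72 [319. 180.] 159 [0.414 0.036 0.042] [0.424 0.093 0.049] [135. 116.  68.]
fence 0.8 [367. 218.] 576 [0.619 0.013 0.037] [0.628 0.092 0.041] [134. 108.  36.]
bracket_a_mid 0.94 [327. 183.] 440 [0.458 0.034 0.039] [0.477 0.089 0.079] [110. 111. 109.]
wedge_mid 0.92 [403. 140.] 683 [0.509 0.384 0.033] [0.566 0.457 0.066] [85. 47. 26.]
tube_stub 0.6 [295. 306.] 758 [ 0.649 -0.3    0.037] [ 0.68  -0.268  0.061] [85. 86. 85.]
clamp_magnet 0.58 [425. 171.] 478 [0.645 0.289 0.02 ] [0.678 0.34  0.024] [124.  51.  49.]
top [ 0.353 -0.054  1.365]
jig 0.94 [314. 187.] 7298 [ 0.573 -0.004  0.01 ] [0.68  0.132 0.04 ] [71. 71. 66.]
jig 0.45 [166. 208.] 887 [0.5   0.386 0.035] [0.563 0.411 0.068] [101.  58.  13.]
stop 0.64 [286. 245.] 265 [0.413 0.057 0.043] [0.426 0.102 0.05 ] [159. 132.  24.]
fence 0.81 [303. 171.] 650 [0.61  0.026 0.038] [0.626 0.098 0.045] [146. 118.   5.]
bracket_a_mid 0.82 [295. 228.] 694 [0.452 0.05  0.039] [0.481 0.095 0.081] [140. 138. 136.]
wedge_mid 0.6 [168. 209.] 909 [0.5   0.386 0.035] [0.563 0.415 0.068] [101.  58.  15.]
wedge_mid 0.42 [298. 210.] 652 [0.505 0.04  0.039] [0.534 0.083 0.081] [141. 139. 137.]
tube_stub 0.75 [429. 154.] 485 [ 0.646 -0.298  0.04 ] [ 0.679 -0.261  0.063] [112. 111. 109.]
tube_stub 0.52 [166. 213.] 933 [0.498 0.387 0.035] [0.563 0.426 0.068] [100.  58.  16.]
clamp_magnet 0.69 [205. 160.] 692 [0.638 0.296 0.02 ] [0.675 0.33  0.027] [134.  33.  27.]
```

View pics/top0.png

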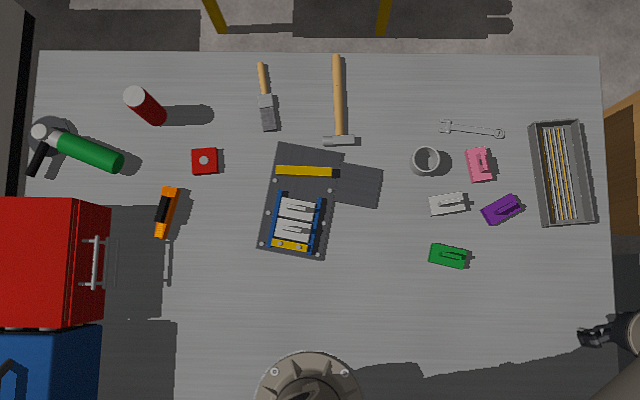

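View pics/scene0.png

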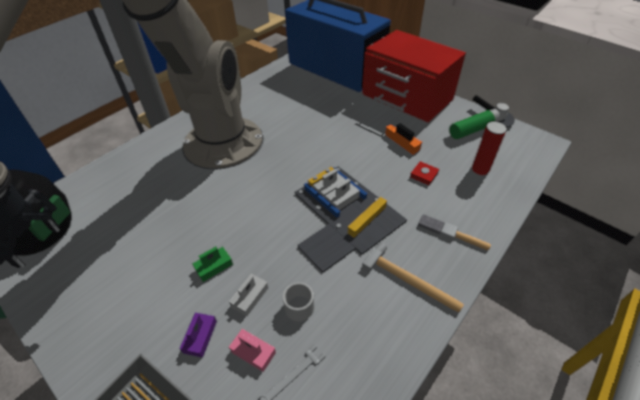

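The top view shows the jig at about (300,200), the silver bracket c at (447,204) and the orange wedge at (167,212). The tube is at (426,160) and the magnet at (205,160). Green, pink and purple look-alikes stand around bracket c. Next I fit the poses.

```bash
cat > m.py <<'E'
from h import *
def rect(P):
    c,(w,h),a=cv2.minAreaRect((P[:,:2]*1000).astype(np.float32)); 
    if w<h: w,h,a=h,w,a+90
    return np.round([c[0],c[1],w,h,(a+90)%180-90],1)
E
python3 - <<'E'
from m import *
for n in('top','scene'):
    X=np.load(n+'0.npy');p=cv2.imread(f'pics/{n}0.png')[:,:,::-1].astype(int)
    hsv=cv2.cvtColor(p.astype(np.uint8),cv2.COLOR_RGB2HSV).astype(int);H,S,V=hsv[...,0],hsv[...,1],hsv[...,2]
    box=lambda x0,x1,y0,y1:(X[...,0]>x0)&(X[...,0]<x1)&(X[...,1]>y0)&(X[...,1]<y1)
    Z=X[...,2]
    J=box(.36,.70,-.22,.16)
    for nm,m in (('rails',J&(H>100)&(H<130)&(S>100)&(Z>.025)),('stop',box(.36,.45,-.1,.15)&(H>18)&(H<32)&(S>120)&(Z>.035)),('fence',box(.55,.7,-.15,.15)&(H>18)&(H<32)&(S>120)&(Z>.033)),
      ('lugs',J&(S<60)&(Z>.065)),('feet',J&(S<60)&(Z>.03)&(Z<.045)),('c all',box(.4,.62,-.42,-.28)&(S<60)&(Z>.02)&(Z<.1)),('c lug',box(.45,.62,-.42,-.3)&(S<60)&(Z>.06)),('wedge body',box(.38,.62,.3,.48)&(H>5)&(H<20)&(S>150)&(Z>.025)&(Z<.05)),('rib',box(.38,.62,.3,.48)&(Z>.055))):
        k=m; nc,lab,stt,_=cv2.connectedComponentsWithStats(k.astype(np.uint8))
        for i in range(1,nc):
            if stt[i,4]>15: print(n,nm,stt[i,4],rect(X[lab==i]),np.nanmedian(Z[lab==i]).round(4))
E
```

```text
top rails 257 [485.5 100.8 153.6  12.5 -10.3] 0.0303
top rails 247 [466.8  -5.5 154.5  11.9  -9.9] 0.0306
top stop 227 [413.7  57.6  91.8  20.   79.9] 0.0427
top fence 519 [612.8  25.5 149.   26.   87.7] 0.0388
top lugs 82 [508.8  41.3  48.1  10.3  79.8] 0.0784
top lugs 84 [453.7  51.4  49.9  10.   80.2] 0.0776
top feet 548 [508.6  40.4  92.7  50.6  79.6] 0.0388
top feet 567 [453.5  49.7  93.5  50.3  79.7] 0.0387
top c all 68 [ 612.6 -299.6   38.5   10.1  -84. ] 0.0536
top c all 652 [ 532.1 -356.1   91.9   50.5  -79.4] 0.0295
top c lug 85 [ 531.7 -355.6   51.5   10.6  -79.8] 0.0694
top wedge body 419 [495.  389.4 139.3  42.   -6.4] 0.0343
top rib 215 [500.6 391.1  69.8  20.6 -14.8] 0.0639
scene rails 46 [529.3  92.8  67.6  11.9 -15.2] 0.0302
scene rails 195 [469.4  -8.6 149.6  15.7  -9.4] 0.0295
scene stop 87 [411.7  40.8  64.5  43.5 -61.5] 0.042
scene fence 390 [613.2  21.4 150.9  27.   88.2] 0.0383
scene lugs 79 [454.8  47.1  49.5  10.9  79.6] 0.0765
scene lugs 93 [509.7  36.7  50.2  11.7  80.9] 0.0762
scene feet 594 [480.4  47.2 115.2 100.6 -10.1] 0.0381
scene c all 749 [ 533.4 -358.    90.4   51.9  -80.1] 0.0302
scene c all 122 [ 615.2 -300.5   40.     9.4  -89.9] 0.0454
scene c lug 114 [ 533.  -357.7   48.8   11.5  -78.7] 0.0685
scene wedge body 243 [495.7 390.3 143.2  41.8  -9. ] 0.0339
scene rib 113 [502.8 390.5  71.3  20.7 -14.2] 0.0634
```

```bash
python3 -c "
import cv2,numpy as np
b=cv2.imread('pics/top0.png')
c=[cv2.resize(b[y:y+100,x:x+133],(400,300),interpolation=cv2.INTER_CUBIC) for x,y in((245,145),(400,145),(110,160))]
cv2.imwrite('pics/crop1.png',np.vstack([np.hstack(c[:2]),np.hstack([c[2],c[2]*0])]))"
```

```text
(no output)
```

View pics/crop1.png

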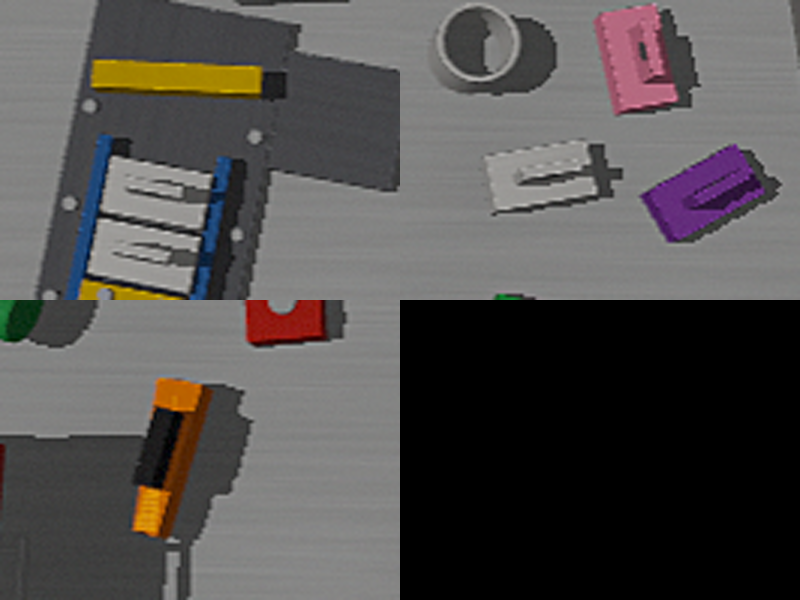

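The top crop confirms the layout: jig yaw about -10.1°, and the row loose by about 11 mm. Bracket c's lug is at (532,-356), and the wedge's thin end points toward the robot. I move over bracket c.

```bash
python3 -m crank '[{"dx":1,"dy":1,"dz":0,"spin":1.7,"grip":0},{"dx":2,"dy":2,"dz":-0.3,"spin":3.4,"grip":0},{"dx":3,"dy":3,"dz":-0.6,"spin":5,"grip":0},{"dx":4,"dy":4,"dz":-0.9,"spin":6.7,"grip":0},{"dx":5,"dy":5,"dz":-1.2,"spin":8.4,"grip":0},{"dx":6.1,"dy":5.9,"dz":-1.5,"spin":10,"grip":0},{"dx":7.18,"dy":6.82,"dz":-2,"spin":11.7,"grip":0},{"dx":7.18,"dy":6.82,"dz":-2,"spin":13.2,"grip":0}]'
cat > w.py <<'E'
from m import *
def state():
    s=observe();y=R.from_quat(s['eef_rot']).as_matrix()[:,1]
    print('t',round(s['time'],2),'tcp mm',(np.array(s['tcp_pos'])*1000).round(1),'yaw',np.degrees(np.arctan2(y[1],y[0])).round(2),'F',np.round(s['contact_force'],1),'gap',round(s['finger_gap'],3))
    return s
E
python3 - <<'E'
from w import *
state()
p,d,K,D,W=shot('wrist','w1.png');X=cloud(d,K,D,W);Z=X[...,2]
S=cv2.cvtColor(p,cv2.COLOR_RGB2HSV)[...,1]
B=(X[...,0]>.45)&(X[...,0]<.6)&(X[...,1]>-.43)&(X[...,1]<-.29)&(S<70)
for a,b in((.02,.045),(.06,.1)):
    m=(B&(Z>a)&(Z<b)).astype(np.uint8);nc,l,st,_=cv2.connectedComponentsWithStats(m)
    for i in range(1,nc):
        if st[i,4]>100: print(st[i,4],rect(X[l==i]),np.median(Z[l==i]))
E
```

```text
time: 1.8
tcp_pos: [0.5356, -0.3515, 0.3232]
eef_rot: [0.635, 0.773, 0.001, -0.001]
contact_force: [-0.6, -0.2, -0.3]
finger_gap: 0.499
t 1.8 tcp mm [ 535.6 -351.5  323.2] yaw 11.21 F [-0.6 -0.2 -0.3] gap 0.499
4073 [ 532.3 -355.8   89.5   50.1  -79.5] 0.029694404994547396
719 [ 532.3 -356.    50.1    9.3  -78.8] 0.0696293272711617
```

View pics/w1.png

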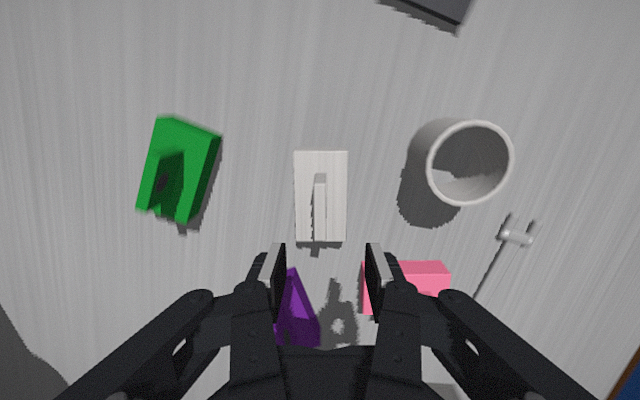

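The wrist view shows silver bracket c at (320,195), between the fingers' directions and clear of its neighbours. I descend and grip.

```bash
python3 -m crank '[{"dx":-0.08,"dy":-0.11,"dz":-1,"spin":-0.1,"grip":0},{"dx":-0.08,"dy":-0.11,"dz":-2,"spin":-0.1,"grip":0},{"dx":-0.08,"dy":-0.11,"dz":-2.7,"spin":-0.1,"grip":0},{"dx":-0.08,"dy":-0.11,"dz":-2.87,"spin":-0.1,"grip":0},{"dx":-0.08,"dy":-0.11,"dz":-2.87,"spin":-0.1,"grip":-1},{"dx":-0.08,"dy":-0.11,"dz":-2.87,"spin":-0.1,"grip":-1},{"dx":-0.08,"dy":-0.11,"dz":-2.87,"spin":-0.1,"grip":-1},{"dx":-0.08,"dy":-0.11,"dz":-2.87,"spin":-0.1,"grip":-1}]'; python3 -c "from w import *;state()"
```

```text
time: 2.85
tcp_pos: [0.5311, -0.3585, 0.2101]
eef_rot: [0.637, 0.771, 0.0, 0.0]
contact_force: [-1.4, 1.2, 7.2]
finger_gap: 0.109
t 2.85 tcp mm [ 531.1 -358.5  210.1] yaw 10.88 F [-1.4  1.2  7.2] gap 0.109
```

```bash
python3 -m crank '[{"dz":0.9,"grip":-1},{"dy":0.6,"dz":1.8,"spin":-0.5,"grip":-1},{"dx":0.1,"dy":2.1,"dz":2,"spin":-1.1,"grip":-1},{"dx":0.3,"dy":3.6,"dz":2,"spin":-1.7,"grip":-1},{"dx":0.5,"dy":5.1,"dz":2,"spin":-2.4,"grip":-1},{"dx":0.73,"dy":6.6,"dz":2,"spin":-3,"grip":-1},{"dx":0.73,"dy":8.1,"dz":2,"spin":-3.5,"grip":-1},{"dx":0.73,"dy":9.4,"dz":2,"spin":-3.5,"grip":-1}]'
python3 -m crank '[{"dy":0.2,"grip":-1},{"dy":0.2,"grip":-1}]'
cat > c.py <<'E'
from w import *
import sys
s=state();p,d,K,D,W=shot('wrist',sys.argv[1]);X=cloud(d,K,D,W);Z=X[...,2]
hsv=cv2.cvtColor(p,cv2.COLOR_RGB2HSV).astype(int);H,S=hsv[...,0],hsv[...,1]
B=(X[...,0]>.36)&(X[...,0]<.7)&(X[...,1]>-.22)&(X[...,1]<.16)
ye=(H>18)&(H<32)&(S>120)
ex=np.array([.9845,-.1754]);ey=np.array([.1754,.9845])
for nm,m in(('rail',B&(H>100)&(H<130)&(S>100)&(Z>.025)&(Z<.05)),('yel',B&ye&(Z>.035)),('lug',B&(S<60)&(Z>.065)),('foot',B&(S<60)&(Z>.033)&(Z<.06)),('org',B&(H>5)&(H<18)&(S>150)&(Z>.035))):
    nc,l,st,_=cv2.connectedComponentsWithStats(m.astype(np.uint8))
    for i in range(1,nc):
        if st[i,4]>80:
            P=X[l==i];r=rect(P);u=P[:,:2]@ex*1000;v=P[:,:2]@ey*1000
            print(nm,st[i,4],r,'z',np.median(P[:,2]).round(4),'jigx',(r[:2]@ex).round(1),'jigy',(r[:2]@ey).round(1),'x',np.percentile(u,[1,99]).round(1),'y',np.percentile(v,[1,99]).round(1))
E
python3 c.py w2.png
```

```text
t 2.85 tcp mm [ 531.1 -358.5  210.1] yaw 10.88 F [-1.4  1.2  7.2] gap 0.109schema error: expected keys dx, dy, dz, spin, grip
schema error: expected keys dx, dy, dz, spin, grip
```

View pics/w2.png

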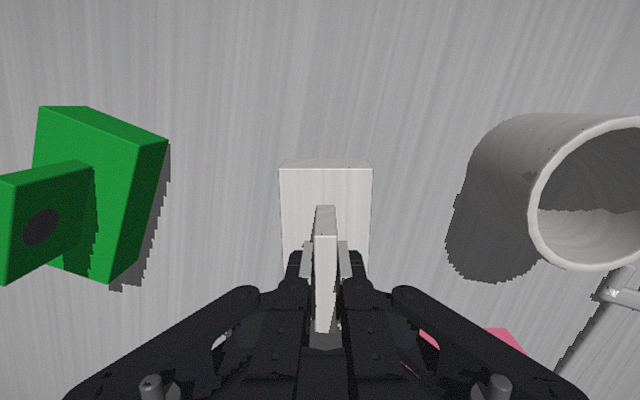

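The moves were refused because every row needs all five keys. The picture shows bracket c's lug gripped at (325,270). I send the rows again in full.

```bash
python3 -m crank '[{"dx":0,"dy":0,"dz":0.9,"spin":0,"grip":-1},{"dx":0,"dy":0.6,"dz":1.8,"spin":-0.5,"grip":-1},{"dx":0.1,"dy":2.1,"dz":2,"spin":-1.1,"grip":-1},{"dx":0.3,"dy":3.6,"dz":2,"spin":-1.7,"grip":-1},{"dx":0.5,"dy":5.1,"dz":2,"spin":-2.4,"grip":-1},{"dx":0.73,"dy":6.6,"dz":2,"spin":-3,"grip":-1},{"dx":0.73,"dy":8.1,"dz":2,"spin":-3.5,"grip":-1},{"dx":0.73,"dy":9.5,"dz":2,"spin":-3.5,"grip":-1}]'
python3 -m crank '[{"dx":0,"dy":0.1,"dz":0,"spin":0,"grip":-1},{"dx":0,"dy":0.1,"dz":0,"spin":0,"grip":-1}]'
python3 c.py w3.png
```

```text
time: 3.9
tcp_pos: [0.56, 0.0236, 0.2904]
eef_rot: [0.767, 0.642, 0.001, 0.0]
contact_force: [1.0, -0.1, -2.3]
finger_gap: 0.107
time: 4.15
tcp_pos: [0.5599, 0.0278, 0.2905]
eef_rot: [0.767, 0.642, 0.0, 0.0]
contact_force: [0.5, -0.6, -2.4]
finger_gap: 0.107
t 4.15 tcp mm [559.9  27.8 290.5] yaw -10.09 F [ 0.5 -0.6 -2.4] gap 0.107
rail 3339 [485.7 100.7 154.7  12.2 -10. ] z 0.0317 jigx 460.5 jigy 184.3 x [385.2 536.5] y [178.5 190.5]
rail 1248 [452.3  -2.8 124.8  12.4 -10.1] z 0.0319 jigx 445.8 jigy 76.6 x [386.1 506.9] y [70.9 82.2]
yel 5784 [608.6  25.3 150.1  34.8  88.1] z 0.0396 jigx 594.7 jigy 131.7 x [578.6 618.5] y [ 60.7 205.6]
yel 2927 [414.8  58.4  94.2  21.5  79.9] z 0.0437 jigx 398.1 jigy 130.3 x [388.1 408.1] y [ 84.9 177. ]
lug 48383 [562.   38.4  94.1  86.3  32.4] z 0.1863 jigx 546.6 jigy 136.4 x [489.3 603.7] y [113.5 172.7]
lug 1869 [454.7  50.9  49.8  11.4  78.6] z 0.0791 jigx 438.7 jigy 129.9 x [433.8 444. ] y [105.6 154.6]
lug 1456 [510.   41.4  50.2  10.7  80.2] z 0.0794 jigx 494.8 jigy 130.2 x [489.8 499.9] y [105.8 154.9]
foot 4148 [509.5  41.1  90.3  50.   79.9] z 0.0399 jigx 494.4 jigy 129.8 x [470.1 517.8] y [ 86.1 174.7]
foot 5377 [454.1  49.   93.5  50.9  79.7] z 0.0399 jigx 438.5 jigy 127.9 x [415.  463.5] y [ 86.1 174.4]
foot 254 [417.7  82.   15.5  11.9  43.8] z 0.0486 jigx 396.8 jigy 154.0 x [391.9 403.8] y [149.6 161. ]
foot 213 [409.3  32.8  15.4  12.1  50.8] z 0.0487 jigx 397.2 jigy 104.1 x [391.9 403.5] y [ 99.7 111.2]
```

View pics/w3.png

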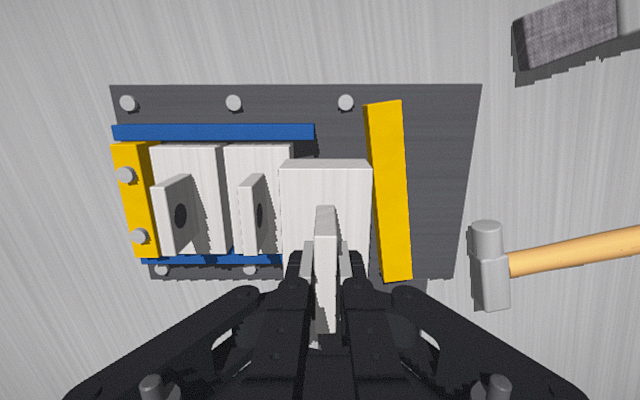

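```bash
cat > held.py <<'E'
from w import *
s=state();p,d,K,D,W=shot('wrist');X=cloud(d,K,D,W);Z=X[...,2]
t=np.array(s['tcp_pos']);S=cv2.cvtColor(p,cv2.COLOR_RGB2HSV)[...,1]
ex=np.array([.9845,-.1754]);ey=np.array([.1754,.9845])
print('tcp jig',(t[:2]@ex*1e3).round(1),(t[:2]@ey*1e3).round(1))
m=(S<60)&(abs(X[...,0]-t[0])<.08)&(X[...,1]>t[1]-.02)&(X[...,1]<t[1]+.09)&(abs(Z-(t[2]-.18))<.008)
P=X[m];u=P[:,:2]@ex*1000;v=P[:,:2]@ey*1000
k=v>v.max()-25
print(m.sum(),'z',np.percentile(P[:,2],[5,50,95]).round(4),'x',np.percentile(u[k],[1,50,99]).round(1),'ymax',np.percentile(v,[98,99.5]).round(1),rect(P[k]))
E
python3 held.py
```

```text
t 4.2 tcp mm [560.   26.8 290.5] yaw -10.18 F [-0.3 -0.2 -2.8] gap 0.107
tcp jig 546.6 124.6
6845 z [0.1088 0.11   0.1111] x [522.6 546.7 571.2] ymax [171.7 171.8] [566.5  61.1  50.1  25.  -10.1]
```

```bash
python3 -m crank '[{"dx":0.02,"dy":0.09,"dz":-0.3,"spin":0.01,"grip":-1},{"dx":0.02,"dy":0.09,"dz":-0.8,"spin":0.01,"grip":-1},{"dx":0.02,"dy":0.09,"dz":-1.1,"spin":0.01,"grip":-1},{"dx":0.02,"dy":0.09,"dz":-1.1,"spin":0.01,"grip":-1}]'; python3 held.py
```

```text
time: 4.75
tcp_pos: [0.5605, 0.0295, 0.2453]
eef_rot: [0.767, 0.641, -0.001, -0.0]
contact_force: [-0.6, 0.4, -1.0]
finger_gap: 0.11
t 4.75 tcp mm [560.5  29.5 245.3] yaw -10.21 F [-0.6  0.4 -1. ] gap 0.11
tcp jig 546.6 127.3
7704 z [0.0619 0.0648 0.0677] x [492.6 545.3 571. ] ymax [174.3 174.4] [550.9  66.5  82.2  25.  -10.2]
```

```bash
python3 -m crank '[{"dx":0.02,"dy":0.02,"dz":-0.25,"spin":0.01,"grip":-1},{"dx":0.02,"dy":0.02,"dz":-0.5,"spin":0.01,"grip":-1},{"dx":0.02,"dy":0.02,"dz":-0.61,"spin":0.01,"grip":-1},{"dx":0.02,"dy":0.02,"dz":-0.62,"spin":0.01,"grip":-1},{"dx":0.02,"dy":0.02,"dz":-0.62,"spin":0.01,"grip":-1}]'; python3 -c "from w import *;state()"
```

```text
time: 5.42
tcp_pos: [0.5617, 0.0304, 0.2214]
eef_rot: [0.767, 0.642, 0.0, 0.0]
contact_force: [-0.4, -0.2, -2.3]
finger_gap: 0.11
t 5.42 tcp mm [561.7  30.4 221.4] yaw -10.15 F [-0.4 -0.2 -2.3] gap 0.11
```

```bash
python3 -m crank '[{"dx":0,"dy":0,"dz":-0.05,"spin":0,"grip":-1},{"dx":0,"dy":0,"dz":-0.05,"spin":0,"grip":-1},{"dx":0,"dy":0,"dz":-0.05,"spin":0,"grip":-1},{"dx":-0.1,"dy":0.02,"dz":-0.05,"spin":0,"grip":-1},{"dx":-0.2,"dy":0.035,"dz":-0.05,"spin":0,"grip":-1},{"dx":-0.3,"dy":0.05,"dz":-0.05,"spin":0,"grip":-1},{"dx":-0.35,"dy":0.06,"dz":-0.05,"spin":0,"grip":-1},{"dx":-0.35,"dy":0.06,"dz":-0.05,"spin":0,"grip":-1}]'; python3 held.py; python3 c.py w4.png
```

```text
time: 6.42
tcp_pos: [0.5483, 0.0329, 0.2202]
eef_rot: [0.767, 0.642, 0.001, 0.001]
contact_force: [3.8, -0.9, 5.2]
finger_gap: 0.101
t 6.42 tcp mm [548.3  32.9 220.2] yaw -10.15 F [ 3.8 -0.9  5.2] gap 0.101
tcp jig 534.0 128.6
16563 z [0.0385 0.0398 0.041 ] x [447.4 503.8 558.4] ymax [175.4 175.8] [523.7  75.7 115.   25.  -10.1]
t 6.47 tcp mm [548.3  33.  220.2] yaw -10.14 F [ 4.8 -1.2  6.3] gap 0.106
rail 6565 [485.4 101.1 155.2  12.1 -10. ] z 0.0317 jigx 460.1 jigy 184.7 x [385. 536.] y [178.9 190.6]
rail 453 [434.5  -1.3  38.1   9.2  -9.2] z 0.0319 jigx 428.0 jigy 74.9 x [410.3 445.5] y [70.5 78.6]
yel 9383 [606.   37.7 126.   41.   87.9] z 0.0396 jigx 590.0 jigy 143.4 x [577.8 615.4] y [ 91.2 206.2]
yel 3380 [416.9  70.4  70.5  22.1  80.6] z 0.0436 jigx 398.1 jigy 142.4 x [387.9 408.2] y [110.9 177.4]
yel 206 [402.7  23.   19.3  11.2  62. ] z 0.0439 jigx 392.4 jigy 93.3 x [387.8 396.2] y [84.4 96.1]
yel 119 [592.8  -7.5  87.6   7.2 -73.7] z 0.0397 jigx 584.9 jigy 96.6 x [568.1 606.9] y [ 58.6 135.3]
lug 43629 [549.1  35.4 127.5  50.7  -9.1] z 0.1197 jigx 534.4 jigy 131.2 x [476.8 592. ] y [116.4 155. ]
lug 4798 [451.   51.2  51.3  12.4  79.1] z 0.0782 jigx 435.0 jigy 129.5 x [430.2 440.7] y [105.8 154.8]
foot 26041 [498.9  43.6 153.7  90.7  -9.4] z 0.0399 jigx 483.5 jigy 130.4 x [412.4 558.2] y [ 88.8 175.6]
foot 568 [418.1  83.3  15.6  11.6   8.1] z 0.0485 jigx 397.0 jigy 155.3 x [391.5 403.7] y [150.  161.3]
foot 276 [409.8  33.5  12.8  12.8 -65.5] z 0.0488 jigx 397.6 jigy 104.9 x [391.5 400.9] y [ 99.7 111.5]
```

```bash
python3 -m crank '[{"dx":-0.05,"dy":0.01,"dz":0,"spin":0,"grip":-1},{"dx":-0.08,"dy":0.015,"dz":0,"spin":0,"grip":-1},{"dx":-0.08,"dy":0.015,"dz":0,"spin":0,"grip":-0.3},{"dx":-0.05,"dy":0.015,"dz":0.03,"spin":0,"grip":-0.3},{"dx":-0.03,"dy":0.015,"dz":0.05,"spin":0,"grip":-0.3},{"dx":-0.03,"dy":0.015,"dz":1.2,"spin":0,"grip":-0.3},{"dx":-0.03,"dy":0.015,"dz":2.4,"spin":0,"grip":0},{"dx":-0.03,"dy":0.015,"dz":3,"spin":0,"grip":0}]'; python3 c.py w5.png|grep -v rail
```

```text
time: 7.52
tcp_pos: [0.5474, 0.0337, 0.3427]
eef_rot: [0.767, 0.642, 0.002, 0.002]
contact_force: [-0.8, -0.6, -1.3]
finger_gap: 0.503
t 7.53 tcp mm [547.4  33.7 342.7] yaw -10.15 F [-0.8 -0.6 -1.3] gap 0.503
yel 3922 [602.8  25.6 149.7  46.7  88.2] z 0.0397 jigx 589.0 jigy 130.9 x [578.4 618.9] y [ 61.6 205.4]
yel 1634 [414.3  58.3  94.2  20.5  80.1] z 0.044 jigx 397.7 jigy 130.1 x [388.  407.3] y [ 84.3 177.1]
lug 713 [548.   35.8  50.2  10.4  79.4] z 0.0796 jigx 533.2 jigy 131.4 x [528.1 538.3] y [106.8 156.2]
lug 1061 [448.7  51.9  50.   11.2  80. ] z 0.0793 jigx 432.6 jigy 129.8 x [427.9 438.1] y [105.4 154.5]
lug 879 [498.2  43.8  49.6  10.7  80.3] z 0.0795 jigx 482.8 jigy 130.5 x [477.9 488. ] y [106.1 155.1]
lug 35787 [548.6  37.4 130.8  34.1 -10.2] z 0.2443 jigx 533.5 jigy 133.0 x [472.5 594.5] y [118.8 148.8]
foot 11227 [497.6  42.3 152.   93.4  -9.3] z 0.0399 jigx 482.5 jigy 128.9 x [407.6 556.9] y [ 86.4 175. ]
foot 150 [416.7  83.1  15.3  11.3  -2.6] z 0.0489 jigx 395.7 jigy 154.9 x [388.3 403.1] y [149.4 160.6]
foot 130 [408.3  33.1  15.6  11.4  30.2] z 0.0488 jigx 396.2 jigy 104.2 x [388.4 403.1] y [ 97.  110.8]
```

```bash
python3 -m crank '[{"dx":0,"dy":1,"dz":0,"spin":1.7,"grip":0},{"dx":-0.1,"dy":2.2,"dz":0,"spin":3.4,"grip":0},{"dx":-0.3,"dy":3.6,"dz":0,"spin":5.2,"grip":0},{"dx":-0.5,"dy":5,"dz":0,"spin":6.9,"grip":0},{"dx":-0.8,"dy":6.4,"dz":0,"spin":8.7,"grip":0},{"dx":-1,"dy":7.7,"dz":0,"spin":10.4,"grip":0},{"dx":-1.16,"dy":8.9,"dz":0,"spin":12.2,"grip":0},{"dx":-1.16,"dy":8.9,"dz":0,"spin":13.9,"grip":0}]'
python3 - <<'E'
from w import *
state();p,d,K,D,W=shot('wrist','w6.png');X=cloud(d,K,D,W);Z=X[...,2]
hsv=cv2.cvtColor(p,cv2.COLOR_RGB2HSV).astype(int);H,S=hsv[...,0],hsv[...,1]
B=(X[...,0]>.38)&(X[...,0]<.6)&(X[...,1]>.3)&(X[...,1]<.48)
for nm,m in(('rib',B&(Z>.055)&(Z<.08)),('top',B&(H>5)&(H<20)&(S>130)&(Z>.03)&(Z<.042)),('all',B&(Z>.03)&(Z<.08))):
    nc,l,st,_=cv2.connectedComponentsWithStats(m.astype(np.uint8))
    for i in range(1,nc):
        if st[i,4]>200: print(nm,st[i,4],rect(X[l==i]),np.median(Z[l==i]).round(4))
E
```

```text
time: 8.57
tcp_pos: [0.4994, 0.3937, 0.3446]
eef_rot: [0.14, 0.99, 0.005, -0.001]
contact_force: [0.1, 0.0, -0.4]
finger_gap: 0.499
t 8.57 tcp mm [499.4 393.7 344.6] yaw 73.89 F [ 0.1  0.  -0.4] gap 0.499
rib 1518 [501.6 394.3  70.3  18.  -13.5] 0.0656
top 1909 [495.4 391.  140.6  40.2  -5.3] 0.0356
all 4300 [497.  397.8 140.2  40.7 -11.5] 0.0362
```

View pics/w6.png

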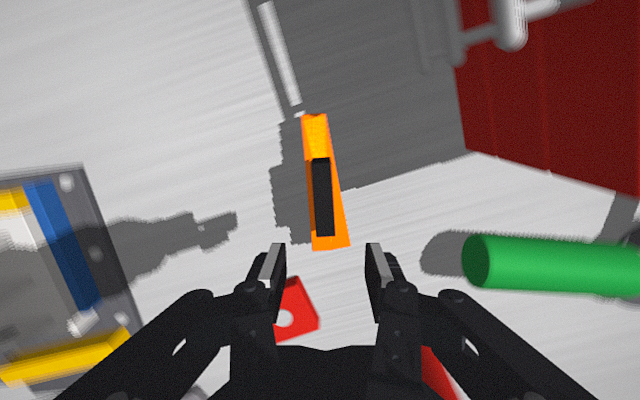

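The thin end points up in the image, toward the robot, and the rib is at (322,197). I descend and grip it.

```bash
python3 -m crank '[{"dx":0.05,"dy":0.01,"dz":-1.2,"spin":0.43,"grip":0},{"dx":0.05,"dy":0.01,"dz":-2.4,"spin":0.43,"grip":0},{"dx":0.05,"dy":0.01,"dz":-3.1,"spin":0.43,"grip":0},{"dx":0.05,"dy":0.01,"dz":-3.34,"spin":0.43,"grip":0},{"dx":0.05,"dy":0.01,"dz":-3.34,"spin":0.43,"grip":-1},{"dx":0.05,"dy":0.01,"dz":-3.34,"spin":0.43,"grip":-1},{"dx":0.05,"dy":0.01,"dz":-3.34,"spin":0.43,"grip":-1},{"dx":0.05,"dy":0.01,"dz":-3.34,"spin":0.43,"grip":-1}]'; python3 -c "from w import *;state()"
```

```text
time: 9.62
tcp_pos: [0.5027, 0.3922, 0.2117]
eef_rot: [0.114, 0.993, 0.004, -0.0]
contact_force: [-0.3, -0.5, 7.3]
finger_gap: 0.199
t 9.62 tcp mm [502.7 392.2 211.7] yaw 76.86 F [-0.3 -0.5  7.3] gap 0.199
```

```bash
python3 -m crank '[{"dx":0,"dy":0,"dz":1.2,"spin":0,"grip":-1},{"dx":0,"dy":-0.5,"dz":2.4,"spin":-1,"grip":-1},{"dx":0.1,"dy":-1.8,"dz":2.7,"spin":-2.7,"grip":-1},{"dx":0.3,"dy":-3.2,"dz":2.7,"spin":-4.4,"grip":-1},{"dx":0.6,"dy":-4.6,"dz":2.7,"spin":-6.1,"grip":-1},{"dx":0.9,"dy":-6,"dz":2.7,"spin":-7.8,"grip":-1},{"dx":1.2,"dy":-7.4,"dz":2.7,"spin":-9.5,"grip":-1},{"dx":1.5,"dy":-8.8,"dz":2.7,"spin":-11.2,"grip":-1}]'; python3 -c "from w import *;state()"
```

```text
time: 10.62
tcp_pos: [0.5627, 0.0383, 0.32]
eef_rot: [0.647, 0.762, 0.004, 0.002]
contact_force: [0.3, -0.3, -3.9]
finger_gap: 0.198
t 10.62 tcp mm [562.7  38.3 320. ] yaw 9.32 F [ 0.3 -0.3 -3.9] gap 0.198
```

```bash
python3 -m crank '[{"dx":0.1,"dy":-1.2,"dz":0,"spin":-1.6,"grip":-1},{"dx":0.2,"dy":-2.4,"dz":0,"spin":-3.24,"grip":-1},{"dx":0.29,"dy":-3.16,"dz":0,"spin":-3.24,"grip":-1},{"dx":0.29,"dy":-3.16,"dz":-0.7,"spin":-3.24,"grip":-1},{"dx":0.29,"dy":-3.16,"dz":-1.4,"spin":-3.24,"grip":-1},{"dx":0.29,"dy":-3.16,"dz":-1.45,"spin":-3.24,"grip":-1}]'; python3 c.py w7.png | egrep -v 'rail|foot'
```

```text
time: 11.38
tcp_pos: [0.5735, -0.088, 0.2606]
eef_rot: [0.767, 0.642, 0.002, 0.002]
contact_force: [0.5, -0.7, -2.4]
finger_gap: 0.205
t 11.38 tcp mm [573.5 -88.  260.6] yaw -10.11 F [ 0.5 -0.7 -2.4] gap 0.205
yel 6675 [612.6  -2.9  93.4  25.2  88.2] z 0.0396 jigx 603.6 jigy 104.6 x [586.5 619.6] y [ 59.7 148.5]
yel 1258 [420.3  21.7  44.9  22.5 -10.9] z 0.0437 jigx 410.0 jigy 95.1 x [388.3 413.8] y [ 84.1 105.9]
yel 1726 [581.1 -34.2  36.7  15.5  87.9] z 0.0846 jigx 578.1 jigy 68.3 x [569.1 585.4] y [50.8 85.5]
lug 3202 [448.   45.   36.8  13.   78.7] z 0.0752 jigx 433.2 jigy 122.9 x [429.1 438.8] y [104.7 139.4]
lug 3145 [497.   36.5  36.1  12.3  79. ] z 0.0788 jigx 482.9 jigy 123.1 x [478.  488.6] y [105.2 138.9]
lug 2284 [546.8  28.   34.7  10.9  79.1] z 0.0793 jigx 533.4 jigy 123.5 x [528.5 538.7] y [106.3 138.4]
lug 43412 [571.6 -83.8 118.3  68.7 -33.3] z 0.1596 jigx 577.4 jigy 17.8 x [522.4 638.9] y [-6.2 49.8]
org 2311 [581.4 -46.9  67.7  31.1  80.2] z 0.0846 jigx 580.6 jigy 55.8 x [565.3 595.1] y [23.  89.1]
org 183 [ 579.1 -123.7   55.9    5.    86.9] z 0.0851 jigx 591.8 jigy -20.2 x [589.3 596.3] y [-47.1   3.6]
org 225 [ 563.5 -122.1   58.6   17.3   74. ] z 0.085 jigx 576.2 jigy -21.4 x [566.  584.6] y [-49.5   7.4]
```

View pics/w7.png

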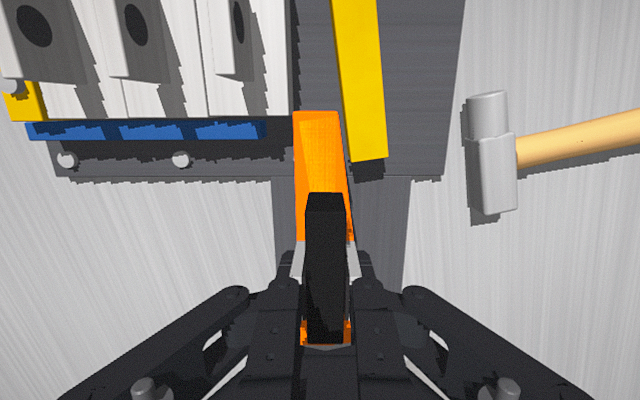

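The wedge is over the apron and aligned. Its tip at (318,112) is between bracket c and the fence. I lower it and slide it in.

```bash
python3 -m crank '[{"dx":0,"dy":0,"dz":-0.5,"spin":0,"grip":-1},{"dx":0,"dy":0,"dz":-0.9,"spin":0,"grip":-1},{"dx":0,"dy":0,"dz":-0.96,"spin":0,"grip":-1},{"dx":0,"dy":0,"dz":-0.96,"spin":0,"grip":-1}]'
python3 -m crank '[{"dx":0.03,"dy":0.4,"dz":0,"spin":0,"grip":-1},{"dx":0.08,"dy":0.8,"dz":0,"spin":0,"grip":-1},{"dx":0.14,"dy":1.2,"dz":0,"spin":0,"grip":-1},{"dx":0.18,"dy":1.5,"dz":0,"spin":0,"grip":-1},{"dx":0.18,"dy":1.5,"dz":0,"spin":0,"grip":-1}]'; python3 c.py w8.png | egrep 'tcp|org|lug'
```

```text
time: 11.92
tcp_pos: [0.5741, -0.0879, 0.2231]
eef_rot: [0.767, 0.642, 0.003, 0.002]
contact_force: [0.1, -0.3, -3.1]
finger_gap: 0.196
time: 12.55
tcp_pos: [0.5813, -0.0264, 0.223]
eef_rot: [0.766, 0.643, 0.003, 0.002]
contact_force: [-1.6, 1.6, -3.3]
finger_gap: 0.201
t 12.55 tcp mm [581.3 -26.4 223. ] yaw -9.98 F [-1.6  1.6 -3.3] gap 0.201
lug 4469 [548.3  35.7  49.8  11.   80.3] z 0.0794 jigx 533.5 jigy 131.3 x [528.6 538.7] y [107.5 155.7]
lug 6250 [498.5  43.3  49.7  12.6  80.7] z 0.0788 jigx 483.2 jigy 130.1 x [478.  488.7] y [106.2 154.6]
lug 914 [452.   41.5  31.1   4.4  78.1] z 0.068 jigx 437.7 jigy 120.1 x [435.7 439.3] y [105.3 133.4]
lug 42854 [585.4 -22.3 118.8  66.1  12.8] z 0.1226 jigx 580.2 jigy 80.7 x [519.2 635.8] y [ 56.9 110.5]
org 2286 [589.1  14.7  68.5  31.1  80.4] z 0.0471 jigx 577.4 jigy 117.8 x [562.1 592. ] y [ 85.2 151.9]
org 183 [587.1 -62.9  56.2   5.4  85.8] z 0.0474 jigx 589.0 jigy 41.1 x [586.4 593.4] y [14.3 65.1]
org 230 [571.3 -60.1  57.3  20.6  80.5] z 0.0473 jigx 573.0 jigy 41.0 x [563.1 582.3] y [12.6 69.4]
```

```bash
python3 -m crank '[{"dx":0.02,"dy":0.15,"dz":-0.02,"spin":0,"grip":-1},{"dx":0.03,"dy":0.3,"dz":-0.03,"spin":0,"grip":-1},{"dx":0.05,"dy":0.5,"dz":-0.03,"spin":0,"grip":-1},{"dx":0.05,"dy":0.5,"dz":-0.03,"spin":0,"grip":-1}]'; python3 c.py w9.png | egrep 'tcp|org|lug'
```

```text
time: 13.1
tcp_pos: [0.5826, -0.0078, 0.2216]
eef_rot: [0.766, 0.642, 0.002, 0.002]
contact_force: [-7.5, -3.4, 2.4]
finger_gap: 0.203
t 13.1 tcp mm [582.6  -7.8 221.6] yaw -10.06 F [-7.5 -3.4  2.4] gap 0.203
lug 4017 [548.3  35.8  50.3  11.1  80.7] z 0.0793 jigx 533.5 jigy 131.4 x [528.6 538.7] y [107.6 156.3]
lug 5597 [498.5  43.5  50.3  12.1  79.4] z 0.0787 jigx 483.1 jigy 130.3 x [478.1 488.6] y [106.5 155.2]
lug 2485 [453.3  50.6  50.1   5.6  79.3] z 0.0704 jigx 437.4 jigy 129.3 x [435.8 439.3] y [105.6 151.4]
lug 42871 [580.7  -3.3 118.6  67.8 -33.3] z 0.1211 jigx 572.3 jigy 98.6 x [517.  633.7] y [ 74.4 128.5]
org 1317 [582.7  34.4  67.8  20.6  77.3] z 0.0457 jigx 567.6 jigy 136.1 x [559.6 577.5] y [103.4 169.5]
org 780 [597.7  31.5  68.1   7.   87.7] z 0.0457 jigx 582.9 jigy 135.8 x [580.4 590.2] y [103.  168.2]
org 167 [588.4 -43.7  56.    4.8  85.8] z 0.0459 jigx 586.9 jigy 60.2 x [584.2 591. ] y [32.6 84.9]
org 227 [572.7 -41.1  58.1  20.6  79.6] z 0.046 jigx 571.0 jigy 60.0 x [560.7 579.8] y [31.1 87.9]
```

Contact is light. Bracket c has not moved and the straight side lies about 1 mm from it. I release and go behind the thick end with the fingers shut.

```bash
python3 -m crank '[{"dx":0,"dy":0,"dz":0,"spin":0,"grip":-0.2},{"dx":0,"dy":0,"dz":0,"spin":0,"grip":-0.2},{"dx":0,"dy":0,"dz":0,"spin":0,"grip":-0.2},{"dx":0,"dy":0,"dz":0.9,"spin":0,"grip":-0.2},{"dx":0,"dy":0,"dz":1.7,"spin":0,"grip":-0.2},{"dx":-0.15,"dy":-1.1,"dz":1.7,"spin":0,"grip":-1},{"dx":-0.3,"dy":-2.2,"dz":1.7,"spin":0,"grip":-1},{"dx":-0.3,"dy":-2.2,"dz":1.7,"spin":0,"grip":-1}]'; python3 c.py w10.png | egrep 'tcp|org|lug'
```

```text
time: 14.15
tcp_pos: [0.57, -0.0995, 0.2897]
eef_rot: [0.768, 0.64, 0.001, 0.002]
contact_force: [0.4, 1.0, -0.4]
finger_gap: 0.002
t 14.15 tcp mm [570.  -99.5 289.7] yaw -10.37 F [ 0.4  1.  -0.4] gap 0.002
lug 2375 [447.9  43.2  33.5  12.8  81. ] z 0.0782 jigx 433.4 jigy 121.1 x [428.  438.8] y [104.6 135.9]
lug 1908 [496.8  34.7  32.7  11.6  79. ] z 0.079 jigx 483.0 jigy 121.3 x [478.1 488.5] y [105.1 135.7]
lug 1427 [546.5  26.1  31.1  10.6  79. ] z 0.0793 jigx 533.5 jigy 121.6 x [528.4 538.6] y [106.2 134.7]
lug 3451 [583.   -6.5  67.5  16.7  80. ] z 0.0757 jigx 575.1 jigy 95.9 x [567.6 583.5] y [ 62.8 128.8]
lug 39236 [571.  -96.  124.4  34.9 -11.2] z 0.1916 jigx 579.0 jigy 5.6 x [522.2 636.2] y [-6.6 21.6]
org 4383 [584.4 -15.  113.2  40.5  82.5] z 0.0457 jigx 578.0 jigy 87.7 x [559.9 598.4] y [ 32.1 142.6]
```

View pics/w10.png

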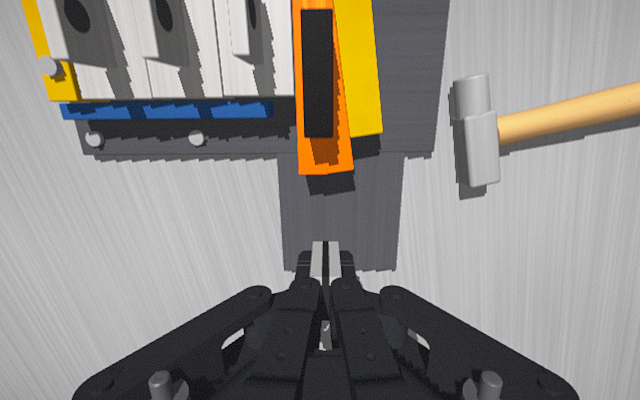

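The wedge lies flat in the lane, and the fingers are behind its thick end, aimed at (325,175). I go down and push.

```bash
python3 -m crank '[{"dx":0,"dy":0,"dz":-1.2,"spin":0,"grip":-1},{"dx":0,"dy":0,"dz":-2.2,"spin":0,"grip":-1},{"dx":0,"dy":0,"dz":-2.36,"spin":0,"grip":-1},{"dx":0.03,"dy":0.18,"dz":-2.36,"spin":0.04,"grip":-1},{"dx":0.06,"dy":0.34,"dz":-2.36,"spin":0.04,"grip":-1},{"dx":0.06,"dy":0.34,"dz":-2.36,"spin":0.04,"grip":-1}]'
python3 -m crank '[{"dx":0.01,"dy":0.05,"dz":0,"spin":0,"grip":-1},{"dx":0.02,"dy":0.1,"dz":0,"spin":0,"grip":-1},{"dx":0.02,"dy":0.13,"dz":0,"spin":0,"grip":-1}]'; python3 -c "from w import *;state()"
```

```text
time: 14.95
tcp_pos: [0.5734, -0.0828, 0.1967]
eef_rot: [0.766, 0.643, 0.002, 0.003]
contact_force: [0.3, 0.3, -0.4]
finger_gap: -0.001
time: 15.32
tcp_pos: [0.5742, -0.0783, 0.197]
eef_rot: [0.766, 0.643, 0.002, 0.003]
contact_force: [-1.7, -4.6, 4.0]
finger_gap: 0.004
t 15.32 tcp mm [574.2 -78.3 197. ] yaw -9.98 F [-1.7 -4.6  4. ] gap 0.004
```

```bash
python3 -m crank '[{"dx":0.01,"dy":0.07,"dz":0,"spin":0,"grip":-1},{"dx":0.025,"dy":0.15,"dz":0,"spin":0,"grip":-1},{"dx":0.04,"dy":0.22,"dz":0,"spin":0,"grip":-1}]'; python3 -m crank '[{"dx":0.01,"dy":0.07,"dz":0,"spin":0,"grip":-1},{"dx":0.025,"dy":0.14,"dz":0,"spin":0,"grip":-1}]'
```

```text
time: 15.7
tcp_pos: [0.5749, -0.0711, 0.197]
eef_rot: [0.766, 0.642, 0.001, 0.003]
contact_force: [-10.4, -15.0, 11.6]
finger_gap: 0.003
time: 15.95
tcp_pos: [0.5753, -0.0669, 0.197]
eef_rot: [0.767, 0.642, -0.001, 0.003]
contact_force: [-8.8, -14.6, 8.3]
finger_gap: -0.002
```

```bash
python3 -m crank '[{"dx":0.01,"dy":0.06,"dz":0,"spin":0,"grip":-1},{"dx":0.02,"dy":0.12,"dz":0,"spin":0,"grip":-1},{"dx":0.02,"dy":0.12,"dz":0,"spin":0,"grip":-1}]'; python3 c.py w11.png | egrep 'tcp|org|lug'
```

```text
time: 16.32
tcp_pos: [0.5755, -0.0657, 0.1971]
eef_rot: [0.768, 0.64, -0.003, 0.004]
contact_force: [-5.4, -23.4, 6.7]
finger_gap: -0.0
t 16.32 tcp mm [575.5 -65.7 197.1] yaw -10.34 F [ -5.4 -23.4   6.7] gap -0.0
lug 4684 [501.9  36.7  38.    5.5  77.5] z 0.0708 jigx 487.7 jigy 124.2 x [485.9 489. ] y [105.7 141.8]
lug 7567 [546.5  29.3  36.   11.6  79.7] z 0.0791 jigx 532.9 jigy 124.7 x [527.9 538.2] y [107.3 140.5]
lug 12684 [583.5   5.8  64.7  17.5  80. ] z 0.0757 jigx 573.4 jigy 108.1 x [565.3 581.8] y [ 77.1 139.6]
lug 37903 [576.3 -62.7 125.3  34.   -9.9] z 0.1001 jigx 578.4 jigy 39.4 x [521.3 635.8] y [26.6 55.1]
org 3595 [586.3  -6.1 103.5  40.7  80.1] z 0.0457 jigx 578.3 jigy 96.8 x [559.6 597.1] y [ 46. 145.]
```

```bash
python3 -m crank '[{"dx":0.02,"dy":0.12,"dz":0,"spin":0,"grip":-1},{"dx":0.025,"dy":0.15,"dz":0,"spin":0,"grip":-1},{"dx":0.025,"dy":0.15,"dz":0,"spin":0,"grip":-1},{"dx":0.025,"dy":0.15,"dz":0,"spin":0,"grip":-1}]'
```

```text
time: 16.88
tcp_pos: [0.5757, -0.0647, 0.1971]
eef_rot: [0.77, 0.639, -0.005, 0.006]
contact_force: [-5.6, -31.4, 5.9]
finger_gap: -0.003
```

Firmly seated at about 31 N. I back off straight and check from above.

```bash
python3 -m crank '[{"dx":-0.05,"dy":-0.3,"dz":0,"spin":0,"grip":-1},{"dx":-0.15,"dy":-0.9,"dz":0,"spin":0,"grip":-1},{"dx":-0.15,"dy":-0.9,"dz":1.2,"spin":0,"grip":-1},{"dx":-0.15,"dy":-0.9,"dz":2.4,"spin":0,"grip":-1},{"dx":-0.15,"dy":-0.9,"dz":3,"spin":0,"grip":-1},{"dx":-0.15,"dy":-0.9,"dz":3,"spin":0,"grip":-1}]'; python3 c.py w12.png | egrep 'tcp|org|lug|yel'; python3 -c "
from h import *
shot('top','top1.png');b=cv2.imread('pics/top1.png')[130:270,140:460];cv2.imwrite('pics/top1c.png',cv2.resize(b,None,fx=2.4,fy=2.4))"
```

```text
time: 17.62
tcp_pos: [0.5703, -0.1006, 0.3192]
eef_rot: [0.769, 0.639, -0.004, 0.007]
contact_force: [-0.6, -0.2, -1.2]
finger_gap: -0.001
t 17.62 tcp mm [ 570.3 -100.6  319.2] yaw -10.61 F [-0.6 -0.2 -1.2] gap -0.001
yel 1041 [411.1  58.2  38.6  14.8  80.7] z 0.0439 jigx 394.5 jigy 129.4 x [387.7 401.5] y [111.4 148.3]
yel 4036 [612.2  -3.3  92.1  25.2  88.2] z 0.0397 jigx 603.3 jigy 104.1 x [586.9 619.4] y [ 59.4 147.3]
yel 786 [419.3  23.1  42.9  25.1 -10.6] z 0.0438 jigx 408.7 jigy 96.3 x [388.1 408.5] y [ 83.8 108. ]
lug 1919 [447.9  45.3  37.5  12.3  81. ] z 0.0786 jigx 433.0 jigy 123.2 x [427.9 438.6] y [104.6 140.1]
lug 1543 [497.2  36.7  36.6  11.5  80.3] z 0.079 jigx 483.1 jigy 123.3 x [477.9 488.3] y [105.2 139.2]
lug 1183 [546.1  28.3  34.4  10.9  80. ] z 0.0794 jigx 532.7 jigy 123.6 x [527.8 537.9] y [106.6 138.1]
lug 2507 [583.1   5.   62.6  16.8  80.1] z 0.0756 jigx 573.2 jigy 107.2 x [565.6 581.4] y [ 77.2 137.8]
lug 38244 [571.4 -98.  124.4  34.1 -10.3] z 0.221 jigx 579.7 jigy 3.7 x [522.8 636.9] y [-9.3 19.4]
org 3516 [584.5  -6.2 101.9  40.5  81.6] z 0.0457 jigx 576.5 jigy 96.4 x [557.6 596.3] y [ 46.5 144.4]
```

View pics/w12.png

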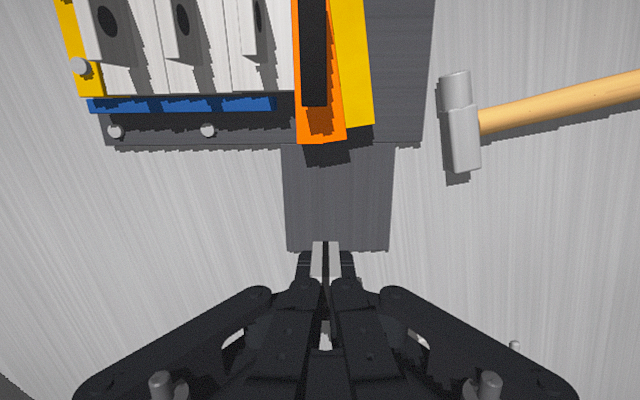

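View pics/top1c.png

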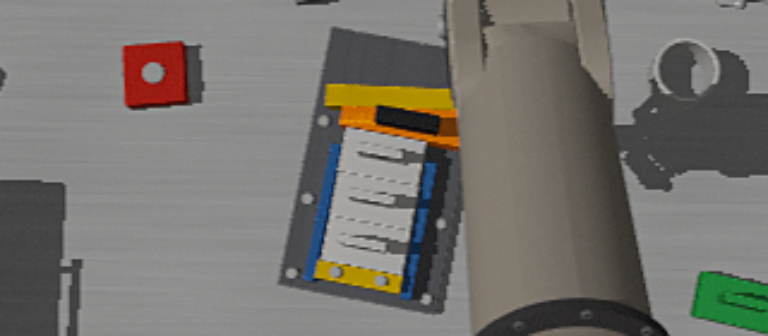

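```bash
python3 -c "from bench import *;print(finish_job())"
```

```text
the job is handed in; nothing more can be done
None
```

I stood bracket c in the row, closed the row up against the stop and drove the wedge in. I let go and handed the job in at about 18 s of the 72 s allowed. No verdict is reported, so I can't confirm it passed.

Last checks, with the arm withdrawn:
- **Row:** bracket lugs a, b and c lay at about 35, 85 and 135 mm from the stop, so the row is closed. All brackets stood upright.
- **Wedge:** it was flat and aligned with the lane within about 0.5°. Its tip was about 56 mm past the jig's y = 0.
- **Jam:** I pushed the thick end, ungripped, up to about 31 N. At that load the wedge moved only about 1 mm for 6 mm commanded, and it did not spring back when released.
- **Tube stub and magnet:** the arm did not touch them, and by eye they stand where they were at the start.

I could not measure the contact forces on the fence, bracket c or the stop. That they are high enough is inferred from the push force and the lack of spring-back. One batch of moves was refused for a format error; nothing moved, and I sent it again.

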